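# Refit the washed sealing bar in the vacuum packer

### The arm

A 7-joint arm with a two-finger parallel gripper is mounted at the origin on the work surface. World frame = base frame: x ahead of the robot, y to its left, z up, the work surface at z = 0. Lengths are in m, angles in rad, forces in N, time in s.
With the tool pointing down it reaches from about 0.425 to 0.875 m from the base axis. Payload 4.7 kg.
Tool frame: the origin (TCP) lies at the very end of the fingers, on their centre line; the grasp point (between the pads) lies 19 mm behind it; z points along the fingers, y is the line along which they close (so a half turn about z gives the same grasp; the last joint's range is limited). The gripper opens to 87 mm and grips with 3 to 60 N. Pads are 19 mm wide; open, the fingers measure 117 mm over their backs; the gripper's body (75 mm by 190 mm) begins 51 mm behind the grasp point.
Start: joints at [-1.153, 0.321, -0.07, 1.45, 0.023, 1.371, -0.057], TCP at [0.255, 0.598, 0.223] pointing down, gripper open.
Joint ranges: [-2.86, 2.86], [-0.3, 2.09], [-1.38, 1.24], [0.06, 2.45], [-1.56, 4.7], [0.09, 2.05], [-2.69, 2.69]. Speed limits (rad/s): [2.57, 2.57, 3.14, 3.14, 3.14, 3.14, 3.14].

### API

Orientations are given as a rotation vector (axis times angle).
In Python, from bench import ctrl, get_image, job gives the robot as it stands.
- The arm moves only by the shell command python3 -m crank 'ROWS' [FORCE]. ROWS is JSON, a list that holds one entry, the list of rows, each a list of 5 numbers: the shift along the tool's x, y, z in mm, then the turn about the tool's z in rad, then the closure, from -1 (fully open) to 1 (shut), so that 0 is half open. A call has 1 to 10 rows; each row shifts and turns the commanded pose from where the row before left it, along the tool's axes as they then stand; what a row does not reach is not made up. A row lasts 1/12 s, in which the tool goes at most 41.7 mm and 7.16 degrees, less where a joint would pass 70% of its speed; a pose out of reach is approached as far as the arm can. A call with a gripper value outside its range is refused whole. The fingers move at their own pace and stop on an object; FORCE is the grip in N (left out, the last holds). Time passes only in rows, so rows that do not move let the fingers close. It gives the time, the measured TCP pose, the force, the opening and the grip force at its end, in the units of the state.
- ctrl.get_state(): the state, without advancing time (a new reading comes with each control period).
- get_image(name): name is "scene" or "top" or "wrist"; returns a dict with "pixels" (400x640x3 uint8, red, green, blue), "fx", "fy", "cx", "cy" (pixels), "T" (4x4, takes a point from camera to world coordinates); the wrist camera has in their place "T_tool_cam" (4x4, takes a point from camera to tool coordinates, whose origin is the TCP and whose axes are the flange's). Camera axes: x right, y down, z forward; pixel columns grow to the right and rows downward; lengths in m; the calibration is good to about 2 mm. A picture is of the moment at which its call begins: read the wrist's pose just before it. There is no depth.
- job.close_job(): hands the job in; it is judged then, once.
The state is a dict: "time": time; "joint_positions": joint angles; "qd": joint speeds; "joint_torque": joint torques, N m; "position": TCP position; "tool_rot": TCP orientation; "ft_force": force on the tool from outside, world axes, zero at the start; "torque": the same for the moment, N m; "grip_width": opening from 0.0 (shut) to 1.0 (fully open); "grip_force": force on a finger pad.
Only numpy, scipy, OpenCV 4.12 (cv2) and the standard library are available. Lean on these libraries where they do the work, as an engineer would, in place of code of your own. Each camera call takes 0.05 s, during which the arm holds its last target. There are 200 camera calls.

### The job

Get the counter's vacuum packer ready for use: lift its clear lid by the front handle until it rests open on its stop. Then take the washed sealing bar out of the drip tray, reach in under the raised lid and lower the bar gently onto the two free dowel pins in the chamber, a pin through each lug, until it sits level and fully home. Leave the lid up, let go of everything, and do not disturb the basket, the tape dispenser or the jar.

Things in the scene. Friction and masses are not known exactly. Their poses are not given: they have to be found in the camera images.
- machine: Steel vacuum packer, fixed; body x -129 to +195, y -165 to +165 mm, 112 high. Origin: on the counter, mid between its two bar stations; x to the rear (lid hinge), y left, z up. Open chamber inside x -108 to +126, y -130 to +130, floor 48 mm, rim 112 mm up. A fitted twin bar, part of it, stands along x at y = +80; a white filler plate (75 wide, top 60 up) lies mid-floor; the free pins are at y = -80.
- lid (a joint): Clear lid of the machine, 16 mm thick, 300 wide, front edge 255 mm from the hinge. Rad: 0 = shut (start), 0.9 = open on its stop, front edge up, leaning over the chamber's rear. Spring-assisted hinge: under 1 N up at the handle lifts it; left below about 0.4 it falls shut, above about 0.65 the springs carry it to the stop and hold it there with only about 1 N at the handle.
- lid_handle (a point): Centre of the lid's handle: round steel bar 12 mm thick, 130 mm long along the machine's y, on two stems (at 58 mm either side), 40 mm ahead of the lid's front edge; the machine's front face lies 29 mm behind the bar's centre, its top edge 10 mm lower. 122 mm above the counter when shut. Axes turn with the lid: x to the hinge, y along the bar.
- lid_hinge (a point): Point on the lid's hinge axis (along the machine's y): 137 mm behind the machine's origin, 122 mm above the counter. The handle moves on an arc of 295 mm radius about it, rising as the lid opens.
- bar: Loose sealing bar 200 (x) x 24 (y) x 38 mm high, about 0.38 kg, aluminium below, black above, standing upright in the tray. Origin: centre of its underside; x along it, z up. Its middle 146 mm is a full-height block with parallel sides to grip; each end is a lug 27 long, 12 thick, level with the underside, with an upright 12 mm through hole 87.5 mm from the middle. Fits either way round.
- bar_seat (a point): Where the centre of the bar's underside must come: midway between the free pins, at the height of the flat piston tops (24 mm across, 72 mm above the counter) on which the lugs rest. Axes as the machine: x along the line of the pins, z up. When home the bar's top is 2 mm below the chamber's rim; the chamber's side wall is 50 mm to the right of the line.
- pin_front (a point): Tip of the free pin nearer the front: steel dowel pin 10 mm thick, standing 20 mm above its piston top, tapered over its last 5.5 mm to 5 mm.
- pin_rear (a point): Tip of the free pin nearer the hinge, same as the front one, 175 mm behind it, under the raised lid.
- tray: White plastic drip tray holding the bar, fixed, 260 (x) x 120 (y) mm, rim 12 mm high, floor and walls 3 mm thick. Origin: centre of its underside. To the left or to the right of the machine.
- basket: Bystander: loose white plastic basket 260 x 170 x 75 mm, on the machine's other side; origin at the centre of its underside.
- dispenser: Bystander: black tape dispenser 150 x 60 mm, 92 mm high, loose; origin at the centre of its underside.
- jar: Bystander: closed glass jar 84 mm across, 110 mm high, loose; origin at the centre of its underside.
There are look-alikes about, which are no part of the job. What is shaped like the bar but orange is not meant.

How it is judged:
By the outcome, as a careful person would: the job done as asked, in the order asked, and still so for the second after the job is handed in, with the robot touching nothing.
It also fails if it takes over 72 s, if anything falls off the work surface, if the arm or the gripper's body presses on something with over 40 N, if the wrist force passes 120 N, or if a joint passes its speed limit or range.

## Working session

There is one attempt and no reset: what is moved stays moved. The work goes in short steps, Python scripts to look and compute and a shell command to move; the robot and the scene stay as the last step left them, time stands still between calls to the robot, and variables do not carry over. Pictures are saved under pics/ and viewed, at most 10 in all, crops included, and the job is handed in when it is done.

```bash
mkdir -p pics; ls; python3 - <<'E'
from bench import ctrl,get_image
import cv2,numpy as np
s=ctrl.get_state();print(s)
for n in ("top","scene"):
    g=get_image(n);cv2.imwrite(f"pics/{n}0.png",g["pixels"][:,:,::-1]);print(n,g["fx"],g["fy"],g["cx"],g["cy"],np.round(g["T"],4).tolist())
g=get_image("wrist");print(np.round(g["T_tool_cam"],4).tolist(),g["fx"],g["cx"],g["cy"])
E
```

```text
pics
{'time': 0.0, 'joint_positions': array([-1.15289122,  0.32182276, -0.07007537,  1.45165671,  0.02261809,
        1.37076522, -0.05688145]), 'qd': array([-9.28810427e-04,  7.74806740e-04, -1.23894604e-03, -4.11578934e-05,
        1.47147903e-04,  1.82092375e-03,  9.63566449e-05]), 'joint_torque': array([ 4.83170794e-06, -4.91280627e+01, -4.03932156e-01, -3.12527525e+01,
       -6.40359591e-02,  4.34924173e-02,  1.37326665e-04]), 'position': array([0.25524499, 0.59720688, 0.22147076]), 'tool_rot': array([-6.29875780e-01, -3.07753529e+00,  2.90122258e-03]), 'ft_force': array([-0.31895347,  0.15956285,  0.06974188]), 'torque': array([-0.0096336 , -0.04132169,  0.02823856]), 'grip_force': 0.0, 'grip_width': 1.0014946315221283}
top 376.4912464500465 376.4912464500465 318.67698601775027 193.9498146906188 [[0.0237, -0.9944, 0.1035, 0.5146], [-0.9993, -0.0205, 0.0318, -0.1148], [-0.0295, -0.1041, -0.9941, 1.147], [0.0, 0.0, 0.0, 1.0]]
scene 410.85202307938476 410.85202307938476 323.1661122215876 196.53054663010403 [[-0.1442, 0.5528, -0.8208, 1.6315], [0.9894, 0.0671, -0.1286, 0.0715], [-0.0161, -0.8306, -0.5566, 0.8051], [0.0, 0.0, 0.0, 1.0]]
[[-0.0003, -0.9624, -0.2716, 0.0746], [1.0, -0.0004, 0.0002, -0.0], [-0.0003, -0.2716, 0.9624, -0.1623], [0.0, 0.0, 0.0, 1.0]] 281.25612230936235 319.7969110533855 200.95399473533124
```

View pics/top0.png

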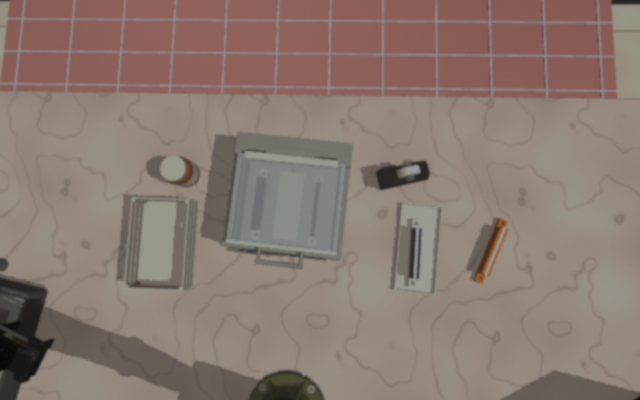

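View pics/scene0.png

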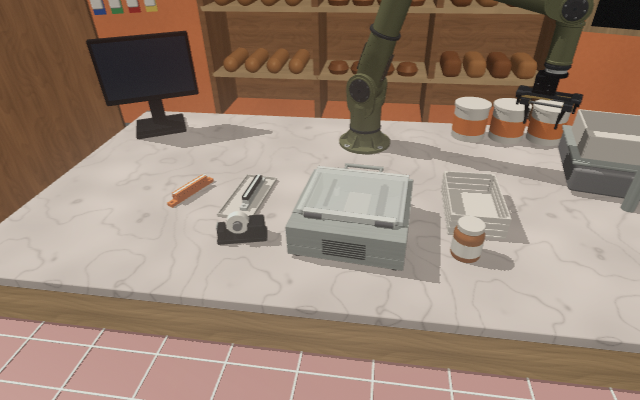

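The top view shows the machine at about (290,200), its handle at (279,260), the tray with the black bar at (416,248), the dispenser at (403,174), the basket at (158,243), the jar at (176,168), and the orange look-alike at (490,250). The scene view agrees with this layout. Next I'll enlarge the machine and tray area.

```bash
cat > h.py <<'E'
from bench import ctrl,get_image
import cv2,numpy as np
from scipy.spatial.transform import Rotation as R
def grab(n):
    s=ctrl.get_state();g=get_image(n)
    if n=="wrist":
        T=np.eye(4);T[:3,:3]=R.from_rotvec(s["tool_rot"]).as_matrix();T[:3,3]=s["position"];g["T"]=T@g["T_tool_cam"]
    return g
def pt(g,u,v,z):
    d=g["T"][:3,:3]@np.array([(u-g["cx"])/g["fx"],(v-g["cy"])/g["fy"],1]);o=g["T"][:3,3]
    return o+d*(z-o[2])/d[2]
def proj(g,p):
    q=np.linalg.inv(g["T"])@np.append(p,1);return g["fx"]*q[0]/q[2]+g["cx"],g["fy"]*q[1]/q[2]+g["cy"]
def crop(g,x0,x1,y0,y1,k,f):
    cv2.imwrite(f,cv2.resize(g["pixels"][y0:y1,x0:x1,::-1],None,fx=k,fy=k,interpolation=cv2.INTER_CUBIC))
def state():
    s=ctrl.get_state();M=R.from_rotvec(s["tool_rot"]).as_matrix()
    print("t",round(s["time"],2),"p",s["position"].round(4),"toolx",M[:,0].round(3),"tooly",M[:,1].round(3),"toolz",M[:,2].round(3),"F",s["ft_force"].round(1),"g",round(s["grip_width"],3),round(s["grip_force"],1));return s,M
E
python3 - <<'E'
from h import *
g=grab("top");crop(g,217,445,128,298,3.5,"pics/c1.png")
px=g["pixels"].astype(int)
dark=(px.max(2)<50).astype(np.uint8);dark[:, :390]=0;dark[:200]=0;dark[300:]=0;dark[:,440:]=0
c=max(cv2.findContours(dark,0,2)[0],key=cv2.contourArea);r=cv2.minAreaRect(c);print(r)
for q in cv2.boxPoints(r):print(q,pt(g,*q,.041).round(4))
state()
E
```

```text
((411.9501037597656, 252.49752807617188), (1.3483158349990845, 45.043731689453125), 2.8624050617218018)
[410.1521  274.95764] [ 0.4014 -0.3476  0.041 ]
[412.4015 229.9701] [ 0.5301 -0.3542  0.041 ]
[413.7481  230.03741] [ 0.53   -0.3581  0.041 ]
[411.49872 275.02496] [ 0.4013 -0.3514  0.041 ]
t 0.2 p [0.2553 0.5974 0.2219] toolx [-0.92   0.393 -0.   ] tooly [ 0.393  0.92  -0.001] toolz [-0.    -0.001 -1.   ] F [-0.2  0.3 -0.7] g 1.0 0.0
```

View pics/c1.png

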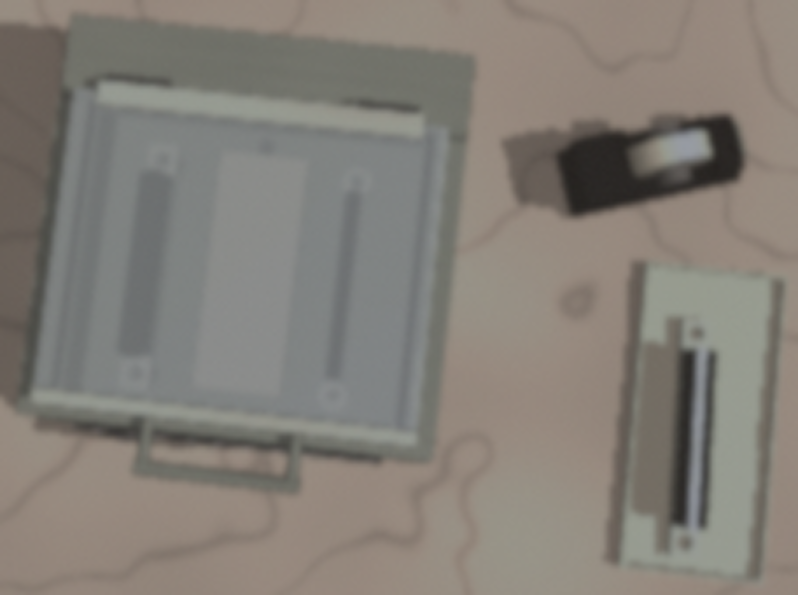

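The crop shows the handle bar from (135,473) to (298,490). The free pins' pistons are at (355,182) and (332,396). The bar's lug holes are at (697,332) and (685,542), with the tray around them.

```bash
python3 - <<'E'
from h import *
g=grab("top")
C=lambda x,y,z:pt(g,(x+.5)/3.5-.5+217,(y+.5)/3.5-.5+128,z)
def show(n,a,b):print(n,a.round(4),b.round(4),"mid",((a+b)/2).round(4),"len",np.linalg.norm(a-b).round(4),"ang",np.degrees(np.arctan2(*(a-b)[[1,0]])).round(2))
show("handle",C(135,468,.122),C(298,485,.122))
show("pins",C(355,182,.08),C(332,396,.08))
show("fitted",C(163,158,.084),C(135,373,.084))
show("holes",C(697,332,.015),C(685,542,.015))
show("bartop",C(697,350,.041),C(690,527,.041))
show("tray",C(711,268,.012),C(688,571,.012))
show("disp",C(560,150,.05),C(572,212,.05))
E
```

```text
handle [0.4347 0.0851 0.122 ] [ 0.425  -0.0413  0.122 ] mid [0.4299 0.0219 0.122 ] len 0.1267 ang 85.64
pins [ 0.6667 -0.078   0.08  ] [ 0.4926 -0.0636  0.08  ] mid [ 0.5797 -0.0708  0.08  ] len 0.1747 ang -4.72
fitted [0.683  0.0798 0.084 ] [0.5073 0.0956 0.084 ] mid [0.5951 0.0877 0.084 ] len 0.1764 ang -5.15
holes [ 0.5529 -0.3699  0.015 ] [ 0.3772 -0.3594  0.015 ] mid [ 0.465  -0.3647  0.015 ] len 0.176 ang -3.42
bartop [ 0.5371 -0.364   0.041 ] [ 0.3925 -0.3579  0.041 ] mid [ 0.4648 -0.361   0.041 ] len 0.1447 ang -2.42
tray [ 0.608  -0.3827  0.012 ] [ 0.353  -0.3625  0.012 ] mid [ 0.4805 -0.3726  0.012 ] len 0.2557 ang -4.52
disp [ 0.7015 -0.2484  0.05  ] [ 0.6493 -0.2588  0.05  ] mid [ 0.6754 -0.2536  0.05  ] len 0.0532 ang 11.25
```

```bash
cat > plan.py <<'E'
import sys
from h import *
# usage: x y z toolx_angle_deg n clo  -> rows (tool axes) from the measured pose, straight line
x,y,z,a,n,c=map(float,sys.argv[1:]);n=int(n)
s,M=state();d=(np.array([x,y,z])-s["position"])*1000
a0=np.degrees(np.arctan2(M[1,0],M[0,0]));da=(a-a0+180)%360-180;t=-np.radians(da)
print("d",d.round(1),"turn",t.round(4))
A=R.from_euler("z",a0,degrees=True).as_matrix()@np.diag([1,-1,-1])
rows=[]
for i in range(n):
    rows.append((A@R.from_euler("z",t*i/n).as_matrix()).T@(d/n));
print([[*map(float,r.round(1)),round(float(t/n),4),c] for r in rows])
E
python3 plan.py .430 .022 .19 85.1 16 0.3
```

```text
t 0.25 p [0.2553 0.5975 0.2221] toolx [-0.92   0.393 -0.   ] tooly [ 0.393  0.92  -0.001] toolz [-0.    -0.001 -1.   ] F [ 0.4 -0.3  0.1] g 0.996 0.0
d [ 174.7 -575.5  -32.1] turn 1.2525
[[-24.2, -28.8, 2.0, 0.0783, 0.3], [-26.3, -26.8, 2.0, 0.0783, 0.3], [-28.4, -24.7, 2.0, 0.0783, 0.3], [-30.2, -22.4, 2.0, 0.0783, 0.3], [-31.9, -19.9, 2.0, 0.0783, 0.3], [-33.3, -17.4, 2.0, 0.0783, 0.3], [-34.6, -14.7, 2.0, 0.0783, 0.3], [-35.6, -12.0, 2.0, 0.0783, 0.3], [-36.5, -9.2, 2.0, 0.0783, 0.3], [-37.1, -6.3, 2.0, 0.0783, 0.3], [-37.4, -3.4, 2.0, 0.0783, 0.3], [-37.6, -0.4, 2.0, 0.0783, 0.3], [-37.5, 2.5, 2.0, 0.0783, 0.3], [-37.2, 5.4, 2.0, 0.0783, 0.3], [-36.7, 8.3, 2.0, 0.0783, 0.3], [-35.9, 11.2, 2.0, 0.0783, 0.3]]
```

```bash
python3 -m crank '[[[-24,-29,2,0.078,0.3],[-26,-27,2,0.078,0.3],[-28,-25,2,0.078,0.3],[-30,-22,2,0.078,0.3],[-32,-20,2,0.078,0.3],[-33,-17,2,0.078,0.3],[-35,-15,2,0.078,0.3],[-36,-12,2,0.078,0.3],[-36,-9,2,0.078,0.3],[-37,-6,2,0.078,0.3]]]' 15
python3 -m crank '[[[-37,-3,2,0.078,0.3],[-38,0,2,0.078,0.3],[-37,3,2,0.078,0.3],[-37,5,2,0.078,0.3],[-37,8,2,0.078,0.3],[-36,11,2,0.078,0.3],[0,0,0,0,0.3],[0,0,0,0,0.3]]]'
python3 plan.py .430 .022 .19 85.1 1 0.3
python3 -c "
from h import *
g=grab('wrist');cv2.imwrite('pics/w1.png',g['pixels'][:,:,::-1])
print([proj(g,p) for p in ([.430,.022,.122],[.4347,.0851,.122],[.425,-.0413,.122])])"
```

```text
time: 1.08
position: [0.3646, 0.2368, 0.2026]
tool_rot: [-1.757, -2.604, -0.001]
ft_force: [1.1, 0.7, 0.6]
grip_width: 0.375
grip_force: 0.0
time: 1.75
position: [0.431, 0.0216, 0.1906]
tool_rot: [-2.314, -2.124, -0.001]
ft_force: [-0.4, -0.2, -0.9]
grip_width: 0.348
grip_force: 0.0
t 1.75 p [0.431  0.0216 0.1906] toolx [0.086 0.996 0.001] tooly [ 0.996 -0.086  0.   ] toolz [ 0.     0.001 -1.   ] F [-0.4 -0.2 -0.9] g 0.348 0.0
d [-1.   0.4 -0.6] turn -0.0003
[[0.3, -1.1, 0.6, -0.0003, 0.3]]
[(np.float64(318.7438866057908), np.float64(211.06183742889397)), (np.float64(317.7340428278457), np.float64(135.79148046199782)), (np.float64(319.31505537359607), np.float64(276.59260471134604))]
```

View pics/w1.png

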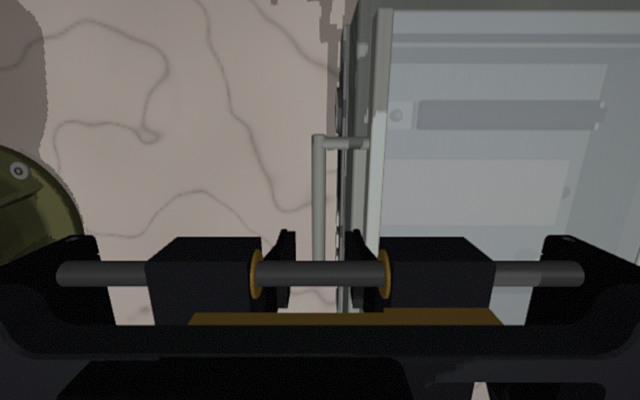

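The handle bar is at column 319, centred between the fingers (predicted 318), with its left end at row 136 as expected. I'll descend and grip.

```bash
python3 -m crank '[[[0,-1,15,0,0.5],[0,0,20,0,0.5],[0,0,20,0,0.5],[0,0,14,0,0.5],[0,0,9,0,0.5],[0,0,0,0,0.5],[0,0,0,0,1],[0,0,0,0,1],[0,0,0,0,1],[0,0,0,0,1]]]' 10
python3 - <<'E'
from h import *
state()
th=np.linspace(0,.95,15);p=295*np.c_[1-np.cos(th),np.sin(th)]
print(np.diff(p,axis=0).round(1).tolist())
E
```

```text
time: 2.63
position: [0.4302, 0.0242, 0.1134]
tool_rot: [-2.309, -2.13, -0.003]
ft_force: [-2.2, 1.4, 1.6]
grip_width: 0.132
grip_force: 10.0
t 2.63 p [0.4302 0.0242 0.1134] toolx [0.081 0.997 0.001] tooly [ 0.997 -0.081  0.001] toolz [ 0.001  0.001 -1.   ] F [-2.2  1.4  1.6] g 0.132 10.0
[[0.7, 20.0], [2.0, 19.9], [3.4, 19.7], [4.7, 19.5], [6.0, 19.1], [7.3, 18.6], [8.5, 18.1], [9.8, 17.5], [10.9, 16.8], [12.0, 16.0], [13.1, 15.1], [14.1, 14.2], [15.0, 13.2], [15.9, 12.2]]
```

```bash
python3 -m crank '[[[0,0.7,-20,0,1],[0,2,-20,0,1],[0,3.4,-19.7,0,1],[0,4.7,-19.5,0,1],[0,6,-19.1,0,1],[0,7.3,-18.6,0,1]]]'
python3 -m crank '[[[0,8.5,-18.1,0,1],[0,9.8,-17.5,0,1],[0,10.9,-16.8,0,1],[0,12,-16,0,1],[0,13,-15,0,1],[0,14,-14,0,1],[0,8,-7,0,1],[0,0,0,0,1]]]'
python3 - <<'E'
from h import *
state();g=grab("scene")
for h in (0,.05,.1,.15,.2,.25,.3):print(h,np.round(proj(g,ctrl.get_state()["position"]+[0,0,h]),1))
crop(g,260,460,20,220,3,"pics/s2.png")
E
```

```text
time: 3.13
position: [0.4541, 0.0217, 0.231]
tool_rot: [2.309, 2.13, 0.002]
ft_force: [1.9, 0.8, -1.1]
grip_width: 0.133
grip_force: 10.0
time: 3.8
position: [0.5307, 0.0149, 0.3374]
tool_rot: [2.31, 2.128, 0.003]
ft_force: [-6.5, 0.1, 8.1]
grip_width: 0.136
grip_force: 10.0
t 3.8 p [0.5307 0.0149 0.3374] toolx [0.082 0.997 0.   ] tooly [ 0.997 -0.082  0.002] toolz [ 0.002  0.    -1.   ] F [-6.5  0.1  8.1] g 0.136 10.0
0 [361.9 118.1]
0.05 [362.5 101.3]
0.1 [363.2  83.6]
0.15 [364.   65.1]
0.2 [364.7  45.5]
0.25 [365.5  24.9]
0.3 [366.4   3.2]
```

View pics/s2.png

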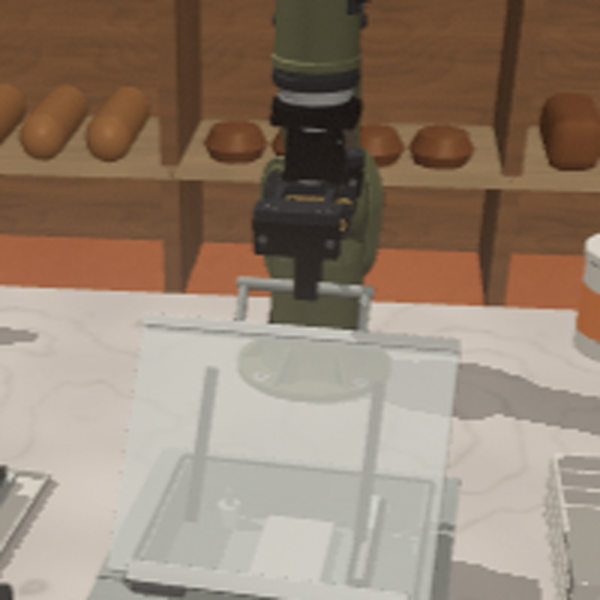

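The lid is up at about 0.87 rad with the handle gripped. Green wrist link begins about 0.2 m above the fingertips, so I must know its size before reaching under the lid. I'll check this on the saved first scene picture, with height ticks.

```bash
python3 - <<'E'
from h import *
g=grab("scene");im=cv2.imread("pics/scene0.png")
x0,x1,y0,y1,k=500,640,0,130,5
c=cv2.resize(im[y0:y1,x0:x1],None,fx=k,fy=k,interpolation=cv2.INTER_CUBIC)
c=cv2.convertScaleAbs(c,alpha=1.8,beta=20)
for h in np.arange(0,.4,.05):
    for r in (-.04,.04):
        a=(np.array(proj(g,[.2553,.5974+r,.2219+h]))-[x0,y0])*k
        b=(np.array(proj(g,[.2553,.5974+r/2,.2219+h]))-[x0,y0])*k
        cv2.line(c,tuple(int(v) for v in a),tuple(int(v) for v in b),(0,0,255),1)
cv2.imwrite("pics/s3.png",c)
s=ctrl.get_state();q=s["joint_positions"];print(q.round(3))
P=[(np.array([.3218,1.4517]),np.hypot(.2553,.5974),.2219),(q[[1,3]],np.hypot(*s["position"][:2]),s["position"][2])]
A=np.array([[np.sin(a[0]),np.sin(a[0]+a[1])] for a,_,_ in P]);L=np.linalg.solve(A,[p[1] for p in P]);print("L",L)
for a,_,z in P:print("d1-L3",z-L[0]*np.cos(a[0])-L[1]*np.cos(a.sum()))
E
```

```text
[-0.592  0.021  0.527  1.577 -0.011  1.547 -0.147]
L [0.44157047 0.52066785]
d1-L3 -0.0921836172180405
d1-L3 -0.09120278335847849
```

View pics/s3.png

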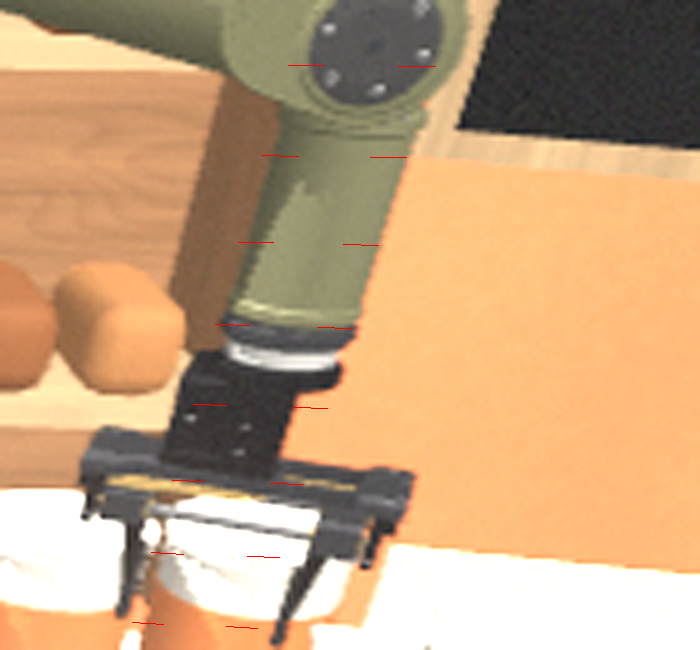

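Ticks show a wrist tube of about 38 mm radius between 0.2 and 0.33 m above the fingertips. At the seat it would reach the raised handle (54 mm forward, right end at y -65) unless the tool stays about 88 mm or more ahead of the bar's centre. So I'll grip the bar low at its front lug end with full grip force. First I release the handle and back off upward.

```bash
python3 -m crank '[[[0,0,0,0,0.3],[0,0,0,0,0.3],[0,0,0,0,0.3],[0,0,-15,0,0.3],[0,0,-25,0,0.3],[0,0,-30,0,0.3],[0,0,-20,0,0.3]]]' 60
python3 plan.py .41 -.358 .43 177 10 0.0
python3 - <<'E'
from h import *
print(ctrl.get_state()["joint_positions"].round(2))
E
```

```text
time: 4.48
position: [0.53, 0.0155, 0.426]
tool_rot: [2.309, 2.129, 0.002]
ft_force: [0.2, -1.4, -0.3]
grip_width: 0.349
grip_force: 0.0
t 4.48 p [0.53   0.0155 0.426 ] toolx [0.081 0.997 0.001] tooly [ 0.997 -0.081  0.002] toolz [ 0.002  0.    -1.   ] F [ 0.2 -1.4 -0.3] g 0.349 0.0
d [-120.  -373.5    4. ] turn -1.5992
[[-38.2, -8.9, -0.4, -0.1599, 0.0], [-36.3, -14.9, -0.4, -0.1599, 0.0], [-33.5, -20.5, -0.4, -0.1599, 0.0], [-29.8, -25.6, -0.4, -0.1599, 0.0], [-25.3, -30.0, -0.4, -0.1599, 0.0], [-20.2, -33.6, -0.4, -0.1599, 0.0], [-14.6, -36.4, -0.4, -0.1599, 0.0], [-8.6, -38.3, -0.4, -0.1599, 0.0], [-2.4, -39.2, -0.4, -0.1599, 0.0], [3.9, -39.0, -0.4, -0.1599, 0.0]]
[-0.59  0.04  0.53  1.39 -0.02  1.72 -0.14]
```

```bash
python3 -m crank '[[[-38,-3,0,0,0],[-38,-8,0,0,0],[-38,-8,0,-0.12,0],[-37,-10,0,-0.12,0],[-35,-15,0,-0.12,0],[-33,-20,0,-0.12,0],[-30,-25,0,-0.12,0],[-26,-30,0,-0.12,0],[-20,-33,0,-0.12,0],[-10,-20,0,-0.12,0]]]'
python3 plan.py .410 -.358 .25 177 8 0.0
```

```text
time: 5.32
position: [0.4253, -0.3211, 0.4239]
tool_rot: [1.159, 2.919, -0.001]
ft_force: [0.3, -0.6, -0.0]
grip_width: 0.497
grip_force: 0.0
t 5.32 p [ 0.4253 -0.3211  0.4239] toolx [-0.728  0.686 -0.001] tooly [ 0.686  0.728 -0.001] toolz [ 0.    -0.001 -1.   ] F [ 0.3 -0.6 -0. ] g 0.497 0.0
d [ -15.3  -36.9 -173.9] turn -0.7037
[[-1.8, -4.7, 21.7, -0.088, 0.0], [-1.4, -4.8, 21.7, -0.088, 0.0], [-0.9, -4.9, 21.7, -0.088, 0.0], [-0.5, -5.0, 21.7, -0.088, 0.0], [-0.1, -5.0, 21.7, -0.088, 0.0], [0.4, -5.0, 21.7, -0.088, 0.0], [0.8, -4.9, 21.7, -0.088, 0.0], [1.2, -4.8, 21.7, -0.088, 0.0]]
```

```bash
python3 -m crank '[[[-2,-5,25,-0.088,0],[-1,-5,25,-0.088,0],[-1,-5,25,-0.088,0],[0,-5,25,-0.088,0],[0,-5,25,-0.088,0],[0,-5,25,-0.088,0],[1,-5,25,-0.088,0],[1,-5,20,-0.088,0],[0,0,0,0,0],[0,0,0,0,0]]]'
python3 - <<'E'
from h import *
s,_=state();print(s["joint_positions"].round(2))
g=grab("wrist");cv2.imwrite("pics/w2.png",g["pixels"][:,:,::-1])
for p in ([.5529,-.3699,.015],[.3772,-.3594,.015]):print(np.round(proj(g,p)))
t=grab("scene");cv2.imwrite("pics/s4.png",t["pixels"][:,:,::-1])
O=np.array([.587,.0085,0]);m=np.array([.9963,-.0854,0]);n=np.array([.0854,.9963,0])
for a in (.86,.9):
  H=O+.137*m+[0,0,.122]+.295*(-np.cos(a)*m+np.sin(a)*np.array([0,0,1]))
  print(a,[np.round(proj(t,H+k*n),1) for k in(-.065,.065)])
E
```

```text
time: 6.15
position: [0.4113, -0.3547, 0.2283]
tool_rot: [-0.089, -3.138, -0.001]
ft_force: [-0.3, 1.0, 1.2]
grip_width: 0.499
grip_force: 0.0
t 6.15 p [ 0.4113 -0.3547  0.2283] toolx [-0.998  0.056  0.002] tooly [0.056 0.998 0.001] toolz [-0.002  0.001 -1.   ] F [-0.3  1.   1.2] g 0.499 0.0
[-0.16  0.11  0.89  1.73 -0.09  1.34  2.26]
[315. 273.]
[314. 154.]
0.86 [array([338.9, 113.7]), array([384.3, 117.2])]
0.9 [array([338.2, 112.5]), array([384.1, 115.9])]
```

View pics/w2.png

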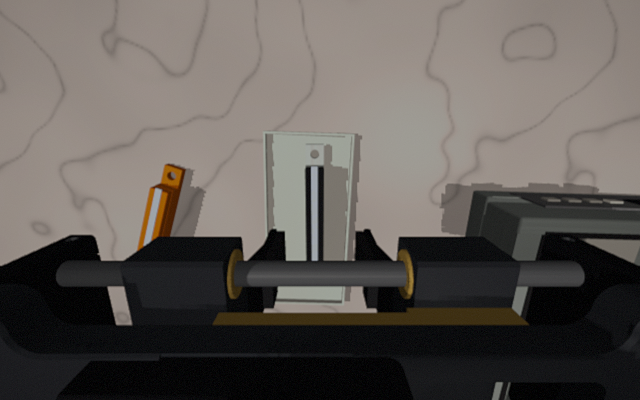

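The wrist view shows the front lug hole at (314.5,154.5), against a predicted (314,154). The lug is full width, the bar is parallel to the tool, and the orange look-alike is clear to the left at (170,200). I'll go down at the lug.

```bash
python3 plan.py .3750 -.3593 .03 176.6 7 0.0; python3 -c "
from h import *
t=cv2.imread('pics/s4.png');cv2.imwrite('pics/s4c.png',cv2.resize(t[60:260,220:480],None,fx=3,fy=3,interpolation=cv2.INTER_CUBIC))"
```

```text
t 6.25 p [ 0.4127 -0.3551  0.2301] toolx [-0.998  0.055 -0.002] tooly [ 0.055  0.998 -0.001] toolz [ 0.002 -0.001 -1.   ] F [ 1.  -1.2 -0. ] g 0.497 0.0
d [ -37.7   -4.2 -200.1] turn 0.0044
[[5.4, -0.9, 28.6, 0.0006, 0.0], [5.4, -0.9, 28.6, 0.0006, 0.0], [5.4, -0.9, 28.6, 0.0006, 0.0], [5.3, -0.9, 28.6, 0.0006, 0.0], [5.3, -0.9, 28.6, 0.0006, 0.0], [5.3, -0.9, 28.6, 0.0006, 0.0], [5.3, -0.9, 28.6, 0.0006, 0.0]]
```

View pics/s4c.png

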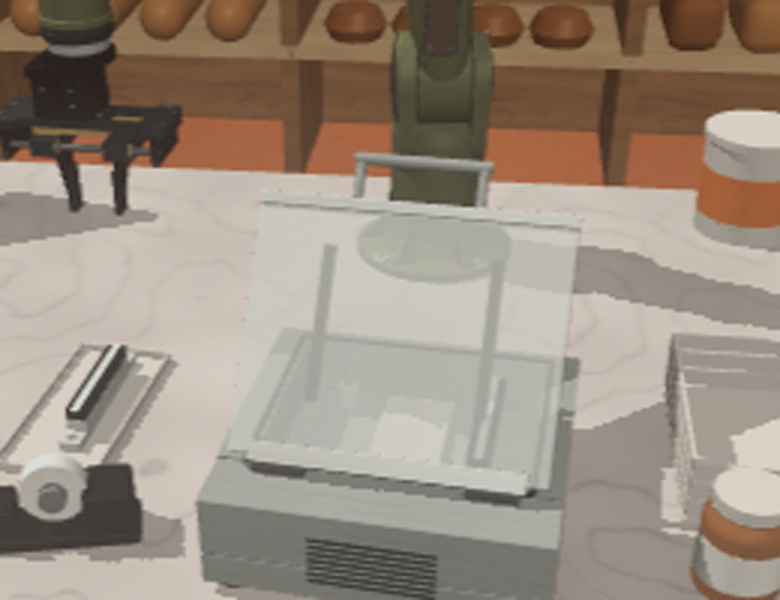

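The lid rests on its stop: the handle ends at (339,112) and (384,114) match 0.9 rad. Now down to the bar.

```bash
python3 -m crank '[[[5.3,-1,29,0,0],[5.3,-1,29,0,0],[5.3,-1,29,0,0],[5.3,-1,29,0,0],[5.3,-1,29,0,0],[5.3,-1,29,0,0],[5.3,-1,25,0,0],[0,0,0,0,0],[0,0,0,0,0]]]'
python3 - <<'E'
from h import *
g=grab("wrist");P=[]
for i in range(6):
    grab("wrist");P.append(ctrl.get_state()["position"])
P=np.mean(P,0);print(P.round(4));state()
# front lug hole: dark spot near prediction
px=g["pixels"];u,v=map(int,proj(g,[.3772,-.3594,.015]));print("pred",u,v)
w=px[max(0,v-60):v+60,u-50:u+50].astype(int).sum(2)
print((w[::6,::5]//8).astype(int))
E
```

```text
time: 7.0
position: [0.375, -0.36, 0.0304]
tool_rot: [-0.085, -3.14, -0.0]
ft_force: [0.9, -0.9, -0.1]
grip_width: 0.502
grip_force: 0.0
[ 0.3764 -0.3607  0.0317]
t 7.35 p [ 0.3757 -0.3603  0.031 ] toolx [-0.999  0.053 -0.002] tooly [ 0.053  0.999 -0.   ] toolz [ 0.002 -0.001 -1.   ] F [-0.   0.6  0.1] g 0.503 0.0
pred 320 238
[[51 53 53 53 53 53 53 53 53 54 54 54 54 54 54 54 54 54 55 54]
 [52 53 53 53 54 53 54 53 53 54 53 54 54 54 54 54 54 54 54 54]
 [53 53 54 53 53 54 53 54 54 53 54 54 54 54 54 54 54 54 54 55]
 [34 33 29 27 27 26 26 27 26 27 27 27 27 28 29 30 32 33 35 30]
 [57 57 57 57 57 57 57 57 53 45 46 44 54 58 57 58 58 58 58 46]
 [57 57 57 57 57 57 57 58 57 57 41 41 42 42 42 42 42 42 42 42]
 [57 57 57 57 57 57 57 58 58 58 45 42 42 42 42 42 42 42 42 42]
 [57 57 57 57 57 57 58 28 26 25 25 25 25 25 42 42 42 43 42 42]
 [57 58 57 57 57 57 57 41 41 40 41 41 41 42 42 42 42 42 42 43]
 [ 4  0  4 53 57 57 57 41 41 40 41 41 41 41 42 43 42 28  4  0]
 [ 1  4  3 54 57 57 57 41 41 38 42 39 41 42 42 42 42 26  3  4]
 [ 1  4  0 42 56 57 57 41 42 26 24 25 41 41 42 42 42 20  3  4]
 [ 5  2  3 31 57 57 57 41 42 40 41 41 41 42 42 42 42 14  1  2]
 [ 3  3  3 20 57 57 57 56 42 40 41 41 42 43 42 42 42  8  2  3]
 [12 13 13 12  9 10 10 12 12 12 12 13 13 13 12 11 11 13 13 13]
 [20 20 19 19 20 20 20 20 19 20 20 20 19 20 20 20 20 20 20 21]
 [28 28 27 27 27 28 27 28 28 27 27 26 27 27 27 27 27 27 26 26]
 [26 26 26 26 25 26 25 25 25 25 26 26 26 26 26 25 26 26 25 25]
 [16 14 40 40 40 41 35 15 14 34 33 34 15 15 28 31 30 30 31 15]
 [ 8  0 57 56 57 56 54  4  3 48 47 46  5  4 40 42 42 43 43  0]]
```

```bash
python3 -m crank '[[[0,0,10,0,0],[0,0,9,0,0],[0,0,5,0,0],[0,0,2,0,0],[0,0,0,0,0]]]'
python3 -m crank '[[[0,0,0,0,0.7],[0,0,0,0,1],[0,0,0,0,1],[0,0,0,0,1],[0,0,0,0,1],[0,0,0,0,1]]]' 60
```

```text
time: 7.77
position: [0.3738, -0.3591, 0.0035]
tool_rot: [-0.084, -3.139, -0.004]
ft_force: [-1.6, 2.5, 7.2]
grip_width: 0.504
grip_force: 3.8
time: 8.27
position: [0.3744, -0.3598, 0.0035]
tool_rot: [-0.084, -3.14, -0.0]
ft_force: [0.4, -0.8, -1.2]
grip_width: 0.269
grip_force: 60.1
```

```bash
python3 -m crank '[[[0,0,-2,0,1],[0,0,-4,0,1],[0,0,-8,0,1],[0,0,-10,0,1],[0,0,-12,0,1],[0,0,-14,0,1],[0,0,0,0,1],[0,0,0,0,1]]]'
python3 - <<'E'
from h import *
s,_=state();print(s["torque"].round(3))
g=grab("scene")
px=g["pixels"].astype(int)
P=s["position"]
b=np.array([.9983,-.0585,0]);
for k in (0,.19):print("expected underside local",k,np.round(proj(g,P+(k-.01)*b),1))
crop(g,200,300,150,240,7,"pics/s5.png")
E
```

```text
time: 8.93
position: [0.3754, -0.3603, 0.055]
tool_rot: [0.083, 3.138, -0.001]
ft_force: [-0.2, -0.2, -4.2]
grip_width: 0.271
grip_force: 60.0
t 8.93 p [ 0.3754 -0.3603  0.055 ] toolx [-0.999  0.053 -0.003] tooly [ 0.053  0.999 -0.   ] toolz [ 0.003 -0.001 -1.   ] F [-0.2 -0.2 -4.2] g 0.271 60.0
[ 0.091  0.371 -0.034]
expected underside local 0 [260.1 167.8]
expected underside local 0.19 [241.4 196. ]
```

View pics/s5.png

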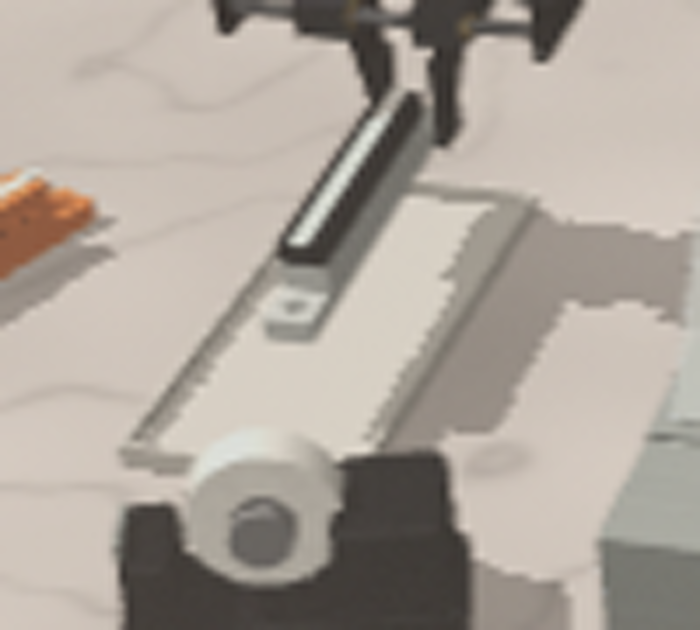

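The bar hangs level from the fingers: the rear lug's lower edge is at crop (287,336), against about (284,333) expected when level. Next I locate the free pins with the top camera, where the front pin is now uncovered.

```bash
python3 - <<'E'
from h import *
gs=[grab("top") for _ in range(3)]
g=gs[0];im=np.mean([x["pixels"].astype(float).sum(2)/3 for x in gs],0)
print("pred tip front",np.round(proj(g,[.580-.0872,-.0712+.0075,.092]),1),"piston",np.round(proj(g,[.580-.0872,-.0712+.0075,.072]),1))
print("pred tip rear",np.round(proj(g,[.580+.0872,-.0712-.0075,.092]),1))
for p in ([.4928,-.0637,.085],[.6672,-.0787,.085],[.5080,.0955,.084]):
    u,v=map(int,np.round(proj(g,p)));print(u-9,v-9);print(im[v-9:v+10,u-9:u+10].astype(int))
E
```

```text
pred tip front [311.3 240.8] piston [311.7 240.7]
pred tip rear [318.2 178.9]
302 232
[[121 121 122 122 123 123 122 118 109  96  89  87  87  87  87  88  87  88
   88]
 [117 119 120 121 121 122 121 116 103  92  88  87  87  87  87  87  87  87
   87]
 [108 113 116 117 117 117 117 111  99  91  88  87  87  87  87  86  87  87
   87]
 [ 96 101 105 105 106 106 105 102  97  95  95  93  90  87  87  87  87  87
   86]
 [ 88  91  92  93  93  94  94  97 100 106 110 107  99  92  88  87  87  88
   87]
 [ 86  86  87  87  87  89  93 100 107 114 120 121 114  99  90  88  87  88
   87]
 [ 85  85  86  86  87  91  99 106 109 110 115 120 118 105  93  88  87  88
   88]
 [ 86  86  86  86  87  94 104 109 104  98  98 105 111 107  96  88  87  87
   88]
 [ 86  87  86  87  88  95 106 108  97  87  83  92 106 108  97  89  87  87
   87]
 [ 86  87  87  87  88  96 106 107  96  86  84  94 106 108  98  89  87  87
   87]
 [ 87  87  87  87  88  93 103 108 103  97  96 104 110 107  97  89  87  88
   88]
 [ 86  87  87  87  88  91  99 106 108 106 107 110 109 103  94  89  88  88
   88]
 [ 86  87  86  87  87  89  93 100 104 107 
[... 2921 characters left out ...]
 130 114 109 113 129 144 138 118 109 113 117
  118]
 [ 98  95  89  90 110 139 150 142 131 129 134 144 149 137 116 109 114 117
  118]
 [ 97  94  90  92 112 137 149 149 144 145 149 154 151 134 115 111 114 117
  118]
 [ 89  88  85  90 104 122 132 135 137 140 144 149 144 127 112 110 112 114
  114]
 [ 80  80  81  83  90  99 105 110 114 117 121 125 122 111 102 101 102 102
  103]
 [ 69  70  71  72  75  79  83  85  88  91  93  96  95  92  88  88  89  89
   90]
 [ 55  56  57  58  61  63  65  66  68  70  72  74  75  75  75  77  78  79
   81]
 [ 59  58  56  53  54  53  53  54  54  56  57  58  59  61  63  64  66  68
   70]
 [ 83  81  77  72  69  68  66  64  61  59  59  56  54  54  54  54  54  55
   57]]
```

```bash
python3 - <<'E'
from h import *
g=grab("top")
f=pt(g,311.9,240.5,.09);k=pt(g,255.3,234.2,.084);d=k-f
print(f.round(4),k.round(4),np.linalg.norm(d[:2]).round(4),"yaw",np.degrees(np.arctan2(-d[0],d[1])).round(2))
s,M=state();tr=M[:,0];print(np.degrees(np.arctan2(tr[1],tr[0])).round(2))
# held bar: rear-lug hole, dark blob near prediction; front hole hidden
h=s["position"]+(.178)*np.array([.9983,-.0585,0])+[0,0,.012]
u,v=map(int,np.round(proj(g,h)));print(proj(g,h),u-7,v-7);print((g["pixels"].astype(int).sum(2)//3)[v-7:v+8,u-8:u+9])
E
```

```text
[ 0.4937 -0.0652  0.09  ] [0.5073 0.0954 0.084 ] 0.1612 yaw -4.86
t 9.18 p [ 0.374  -0.3594  0.0531] toolx [-0.999  0.053  0.001] tooly [0.053 0.999 0.001] toolz [-0.001  0.001 -1.   ] F [ 0.3 -0.2 -4.6] g 0.27 60.0
176.96
(np.float64(419.74100199684483), np.float64(222.41141348652934)) 413 215
[[165 164 163 164 164 164 164 165 165 165 164 165 164 165 164 164 164]
 [164 164 163 164 164 164 165 164 165 165 164 164 165 165 164 164 164]
 [164 162 160 162 163 164 164 164 165 164 164 165 165 164 165 164 165]
 [164 158 151 156 162 164 164 164 164 165 164 164 164 164 164 165 164]
 [163 153 141 150 161 164 162 161 163 164 165 164 164 164 164 164 164]
 [162 150 137 147 159 162 158 153 156 161 164 165 164 164 164 164 164]
 [163 152 135 146 160 162 157 147 144 154 162 165 165 164 164 164 164]
 [163 151 137 147 160 163 159 148 137 146 159 163 165 165 164 165 164]
 [161 151 138 148 161 164 162 153 140 147 159 164 164 164 165 164 164]
 [159 147 136 147 159 164 163 157 149 155 161 163 164 165 164 164 164]
 [158 143 130 142 155 161 162 161 159 161 163 164 163 164 164 164 165]
 [158 140 121 125 136 147 152 156 161 164 161 157 157 161 163 164 165]
 [157 138 111  99 104 115 123 137 155 159 150 138 139 150 161 164 164]
 [157 137 104  77  70  74  87 116 147 154 136 111 111 135 155 162 164]
 [157 136 101  70  54  51  66 106 144 152 126  90  90 123 151 161 164]]
```

```bash
python3 -m crank '[[[0,0,-6,0,1],[0,0,-12,0,1],[0,0,-15,0,1],[0,0,-15,0,1],[0,0,-15,0,1],[0,0,-9,0,1],[0,0,-3,0,1],[0,0,0,0,1]]]'
python3 plan.py .4901 -.0645 .127 175.3 18 1
```

```text
time: 9.85
position: [0.375, -0.3603, 0.1298]
tool_rot: [0.083, 3.138, -0.0]
ft_force: [-0.0, -1.0, -4.0]
grip_width: 0.268
grip_force: 60.0
t 9.85 p [ 0.375  -0.3603  0.1298] toolx [-0.999  0.053 -0.002] tooly [ 0.053  0.999 -0.   ] toolz [ 0.002 -0.    -1.   ] F [-0. -1. -4.] g 0.268 60.0
d [115.1 295.8  -2.8] turn 0.0289
[[-5.5, 16.7, 0.2, 0.0016, 1.0], [-5.5, 16.8, 0.2, 0.0016, 1.0], [-5.5, 16.8, 0.2, 0.0016, 1.0], [-5.4, 16.8, 0.2, 0.0016, 1.0], [-5.4, 16.8, 0.2, 0.0016, 1.0], [-5.4, 16.8, 0.2, 0.0016, 1.0], [-5.3, 16.8, 0.2, 0.0016, 1.0], [-5.3, 16.8, 0.2, 0.0016, 1.0], [-5.3, 16.8, 0.2, 0.0016, 1.0], [-5.3, 16.8, 0.2, 0.0016, 1.0], [-5.2, 16.8, 0.2, 0.0016, 1.0], [-5.2, 16.8, 0.2, 0.0016, 1.0], [-5.2, 16.9, 0.2, 0.0016, 1.0], [-5.2, 16.9, 0.2, 0.0016, 1.0], [-5.1, 16.9, 0.2, 0.0016, 1.0], [-5.1, 16.9, 0.2, 0.0016, 1.0], [-5.1, 16.9, 0.2, 0.0016, 1.0], [-5.1, 16.9, 0.2, 0.0016, 1.0]]
```

```bash
python3 -m crank '[[[-3,8,0,0,1],[-5,14,0,0.003,1],[-5.5,17,0,0.003,1],[-5.5,17,0,0.003,1],[-5.5,17,0,0.003,1],[-5.5,17,0,0.003,1],[-5.5,17,0,0.003,1],[-5.5,17,0,0.003,1],[-5.5,17,0,0.003,1],[-5.5,17,0,0.003,1]]]'
python3 -m crank '[[[-5.3,17,0.3,0.002,1],[-5.3,17,0.3,0,1],[-5.3,17,0.3,0,1],[-5.3,17,0.3,0,1],[-5.3,17,0.3,0,1],[-5.3,17,0.3,0,1],[-5,15,0.3,0,1],[-4,12,0,0,1],[0,0,0,0,1],[0,0,0,0,1]]]'
python3 plan.py .4901 -.0645 .127 175.3 1 1
```

```text
time: 10.68
position: [0.436, -0.2036, 0.1277]
tool_rot: [-0.126, -3.137, -0.002]
ft_force: [0.3, 1.1, -3.9]
grip_width: 0.268
grip_force: 60.0
time: 11.52
position: [0.4873, -0.0798, 0.1261]
tool_rot: [-0.127, -3.137, 0.001]
ft_force: [0.6, -0.3, -3.2]
grip_width: 0.269
grip_force: 60.0
t 11.52 p [ 0.4873 -0.0798  0.1261] toolx [-0.997  0.081  0.002] tooly [ 0.081  0.997 -0.001] toolz [-0.002 -0.    -1.   ] F [ 0.6 -0.3 -3.2] g 0.269 60.0
d [ 2.8 15.3  0.9] turn 0.0014
[[-1.5, 15.5, -0.9, 0.0014, 1.0]]
```

```bash
python3 -m crank '[[[-0.5,5,0,0,1],[-0.5,5,0,0,1],[-0.5,4.5,0,0,1],[0,1,0,0,1],[0,0,0,0,1],[0,0,0,0,1]]]'
python3 - <<'E'
from h import *
P=[]
for i in range(8):
    g=grab("top");P.append(ctrl.get_state()["position"])
P=np.mean(P,0);print("mean",P.round(4));s,M=state();print(s["torque"].round(3))
m=np.array([.9964,-.0847,0])
h=P+.1785*m+[0,0,.012]
u,v=map(int,np.round(proj(g,h)));print(np.round(proj(g,h),1),u-9,v-9);print((g["pixels"].astype(int).sum(2)//3)[v-9:v+10,u-9:u+10])
sc=grab("scene");print("scene rear hole",np.round(proj(sc,h),1),"rear pin tip",np.round(proj(sc,np.array([.4935,-.0648,.092])+.175*m),1))
crop(sc,300,400,110,210,6,"pics/s6.png")
E
```

```text
time: 12.02
position: [0.4905, -0.0652, 0.1268]
tool_rot: [-0.129, -3.139, -0.0]
ft_force: [0.3, 0.1, -4.5]
grip_width: 0.268
grip_force: 60.0
mean [ 0.4906 -0.0653  0.1268]
t 12.42 p [ 0.4906 -0.0651  0.1267] toolx [-0.997  0.082  0.   ] tooly [0.082 0.997 0.   ] toolz [-0.  0. -1.] F [-0.6 -0.1 -3.7] g 0.266 60.0
[0.048 0.443 0.017]
[318.3 176. ] 309 167
[[107 107 107 107 106 106 107 109 108 107 104 104 105 104 104 104 104 104
  104]
 [110 110 110 111 110 112 114 115 114 110 109 107 107 107 106 106 105 104
  104]
 [110 111 112 113 115 117 120 121 119 115 112 111 110 110 109 109 110 108
  107]
 [112 113 114 117 118 120 122 122 121 116 113 112 112 112 111 112 112 110
  111]
 [114 117 118 120 121 122 122 121 119 115 113 113 112 113 111 112 111 112
  112]
 [118 120 121 122 123 121 119 116 115 113 113 113 115 114 113 112 111 112
  112]
 [121 122 123 123 123 120 116 109 105 105 108 112 116 117 114 112 112 112
  111]
 [122 122 121 122 122 119 111 102  97  97 102 110 117 117 115 112 112 111
  112]
 [119 119 119 119 120 116 107  97  93  93  98 109 117 117 114 112 111 112
  111]
 [116 114 11
[... 155 characters left out ...]
 112 111 112 112 109 100  93  91  95 104 114 119 118 114 113 112 111
  111]
 [111 112 111 110 109 104  98  93  92  95 104 113 118 119 116 113 112 112
  111]
 [113 111 111 108 103  99  95  92  92  94 101 108 114 119 116 113 112 112
  112]
 [114 112 111 106 100  95  92  91  92  93  97 101 108 116 116 112 112 112
  113]
 [116 114 111 106  98  93  92  91  91  92  94  94 102 110 113 113 113 112
  112]
 [119 117 114 106  98  92  92  91  92  91  92  93  98 107 111 111 112 112
  112]
 [121 120 116 106  98  93  92  91  92  92  93  93  98 105 110 111 111 112
  113]
 [123 122 118 106  97  93  92  91  92  92  92  94  99 106 111 111 111 111
  111]]
scene rear hole [322.9 200.3] rear pin tip [323.5 213.4]
```

View pics/s6.png

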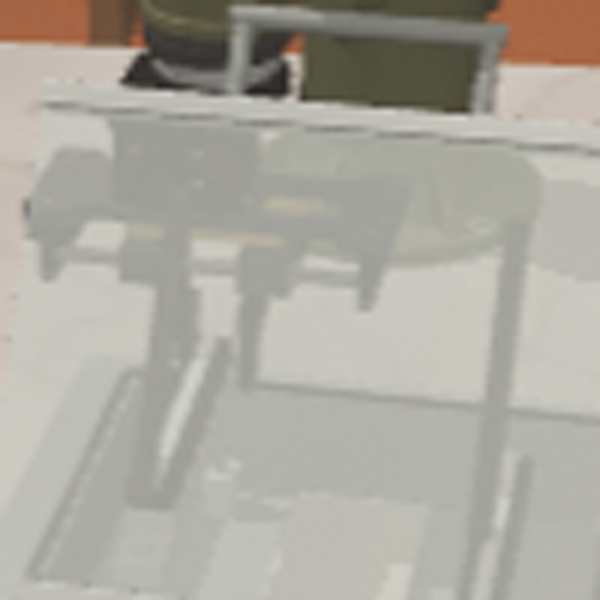

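Seen through the lid, the bar hangs under it with its rear end near crop (155,500). The front pin shows at about (222,475), and the wrist tube is just left of the handle's end at (235,15) without contact. I'll descend slowly, watching the force.

```bash
python3 -m crank '[[[0,0.4,5,0,1],[0,0,7,0,1],[0,0,7,0,1],[0,0,6,0,1],[0,0,3,0,1],[0,0,0,0,1]]]'
python3 -m crank '[[[0,0,2,0,1],[0,0,2,0,1],[0,0,2,0,1],[0,0,0,0,1],[0,0,0,0,1]]]'
python3 - <<'E'
from h import *
s,_=state();print(s["torque"].round(2))
g=grab("scene");print(np.round(proj(g,[.4935,-.0648,.092]),1))
E
```

```text
time: 12.97
position: [0.4897, -0.0646, 0.0975]
tool_rot: [-0.129, -3.137, 0.0]
ft_force: [-0.4, 0.3, -4.6]
grip_width: 0.269
grip_force: 60.0
time: 13.38
position: [0.4906, -0.0646, 0.0927]
tool_rot: [0.129, 3.139, 0.0]
ft_force: [-0.3, -1.3, -3.1]
grip_width: 0.27
grip_force: 60.0
t 13.38 p [ 0.4906 -0.0646  0.0927] toolx [-0.997  0.082  0.   ] tooly [0.082 0.997 0.   ] toolz [ 0.  0. -1.] F [-0.3 -1.3 -3.1] g 0.27 60.0
[ 0.06  0.4  -0.02]
[335.6 182.5]
```

```bash
for i in 1; do python3 -m crank '[[[0,0,1.5,0,1],[0,0,1.5,0,1],[0,0,0,0,1]]]'; done; python3 -c "
from h import *
print(state()[0]['torque'].round(2))"
```

```text
time: 13.68
position: [0.4904, -0.0646, 0.0895]
tool_rot: [-0.129, -3.138, -0.0]
ft_force: [0.2, -0.9, -4.3]
grip_width: 0.265
grip_force: 60.0
t 13.68 p [ 0.4904 -0.0646  0.0895] toolx [-0.997  0.082  0.   ] tooly [0.082 0.997 0.   ] toolz [-0.  0. -1.] F [ 0.2 -0.9 -4.3] g 0.265 60.0
[0.05 0.39 0.02]
```

```bash
python3 -m crank '[[[0,0,1.5,0,1],[0,0,0,0,1],[0,0,0,0,1]]]'; python3 -c "
from h import *
print(state()[0]['torque'].round(2))"
```

```text
time: 13.93
position: [0.4906, -0.0646, 0.0882]
tool_rot: [-0.129, -3.139, -0.0]
ft_force: [-0.1, -0.7, -4.2]
grip_width: 0.267
grip_force: 60.0
t 13.93 p [ 0.4906 -0.0646  0.0882] toolx [-0.997  0.082  0.   ] tooly [0.082 0.997 0.   ] toolz [-0.  0. -1.] F [-0.1 -0.7 -4.2] g 0.267 60.0
[0.1  0.34 0.02]
```

No contact 4 mm below the pin tips, so both pins have entered. I'll continue down.

```bash
python3 -m crank '[[[0,0,1.5,0,1],[0,0,1.5,0,1],[0,0,0,0,1]]]'; python3 -c "
from h import *
print(state()[0]['torque'].round(2))"
```

```text
time: 14.18
position: [0.4904, -0.0646, 0.0849]
tool_rot: [-0.129, -3.138, -0.0]
ft_force: [0.4, 0.1, -3.8]
grip_width: 0.27
grip_force: 60.0
t 14.18 p [ 0.4904 -0.0646  0.0849] toolx [-0.997  0.082  0.001] tooly [0.082 0.997 0.   ] toolz [-0.001  0.    -1.   ] F [ 0.4  0.1 -3.8] g 0.27 60.0
[0.11 0.37 0.02]
```

```bash
python3 -m crank '[[[0,0,1.5,0,1],[0,0,1.5,0,1],[0,0,1.5,0,1],[0,0,0,0,1]]]'; python3 -c "
from h import *
print(state()[0]['torque'].round(2))"
```

```text
time: 14.52
position: [0.4904, -0.0646, 0.0804]
tool_rot: [-0.129, -3.138, -0.0]
ft_force: [-0.2, 0.9, -3.8]
grip_width: 0.267
grip_force: 60.0
t 14.52 p [ 0.4904 -0.0646  0.0804] toolx [-0.997  0.082  0.001] tooly [0.082 0.997 0.   ] toolz [-0.001  0.    -1.   ] F [-0.2  0.9 -3.8] g 0.267 60.0
[ 0.    0.36 -0.  ]
```

```bash
python3 -m crank '[[[0,0,1.5,0,1],[0,0,1.5,0,1],[0,0,1.5,0,1],[0,0,0,0,1]]]'; python3 -c "
from h import *
print(state()[0]['torque'].round(2))"
```

```text
time: 14.85
position: [0.4906, -0.0646, 0.076]
tool_rot: [-0.129, -3.139, -0.0]
ft_force: [0.2, 0.1, -3.9]
grip_width: 0.268
grip_force: 60.0
t 14.85 p [ 0.4906 -0.0646  0.076 ] toolx [-0.997  0.082  0.   ] tooly [0.082 0.997 0.   ] toolz [-0.  0. -1.] F [ 0.2  0.1 -3.9] g 0.268 60.0
[ 0.05  0.31 -0.02]
```

```bash
python3 -m crank '[[[0,0,1,0,1],[0,0,1,0,1],[0,0,0,0,1]]]'; python3 -c "
from h import *
print(state()[0]['torque'].round(2))"
```

```text
time: 15.1
position: [0.4908, -0.0646, 0.0742]
tool_rot: [0.129, 3.139, 0.0]
ft_force: [-0.1, 0.6, -2.1]
grip_width: 0.268
grip_force: 60.0
t 15.1 p [ 0.4908 -0.0646  0.0742] toolx [-0.997  0.082 -0.   ] tooly [0.082 0.997 0.   ] toolz [ 0.  0. -1.] F [-0.1  0.6 -2.1] g 0.268 60.0
[0.01 0.26 0.03]
```

```bash
python3 -m crank '[[[0,0,0.7,0,1],[0,0,0.7,0,1],[0,0,0,0,1],[0,0,0,0,1]]]'; python3 -c "
from h import *
print(state()[0]['torque'].round(2))"
```

```text
time: 15.43
position: [0.4908, -0.0646, 0.073]
tool_rot: [0.129, 3.139, 0.0]
ft_force: [-0.9, -0.2, -3.4]
grip_width: 0.265
grip_force: 60.0
t 15.43 p [ 0.4908 -0.0646  0.073 ] toolx [-0.997  0.082 -0.   ] tooly [0.082 0.997 0.   ] toolz [ 0.  0. -1.] F [-0.9 -0.2 -3.4] g 0.265 60.0
[ 0.01  0.16 -0.  ]
```

```bash
python3 -m crank '[[[0,0,0.6,0,1],[0,0,0.6,0,1],[0,0,0,0,1],[0,0,0,0,1]]]'; python3 -c "
from h import *
print(state()[0]['torque'].round(2))"
```

```text
time: 15.77
position: [0.4908, -0.0646, 0.0724]
tool_rot: [0.129, 3.139, 0.001]
ft_force: [-2.8, 0.1, 5.8]
grip_width: 0.265
grip_force: 60.0
t 15.77 p [ 0.4908 -0.0646  0.0724] toolx [-0.997  0.082 -0.   ] tooly [0.082 0.997 0.001] toolz [ 0.     0.001 -1.   ] F [-2.8  0.1  5.8] g 0.265 60.0
[ 0.04  0.87 -0.03]
```

The front lug is down on its piston, with an upward push of about 10 N. I'll release gently.

```bash
python3 -m crank '[[[0,0,0,0,1],[0,0,0,0,1],[0,0,0,0,0.4],[0,0,0,0,0.3],[0,0,0,0,0.2],[0,0,0,0,0.2]]]' 5
python3 -m crank '[[[0,0,-3,0,0.2],[0,0,-6,0,0.2],[0,0,-10,0,0.2],[0,0,-15,0,0.2],[0,0,-15,0,0.2],[0,0,0,0,0.2]]]'
```

```text
time: 16.27
position: [0.491, -0.0646, 0.0717]
tool_rot: [0.129, 3.138, 0.0]
ft_force: [0.3, 1.1, -0.4]
grip_width: 0.377
grip_force: 0.0
time: 16.77
position: [0.4932, -0.0649, 0.1243]
tool_rot: [0.129, 3.133, 0.002]
ft_force: [1.0, -0.1, 0.1]
grip_width: 0.399
grip_force: 0.0
```

```bash
python3 -m crank '[[[0,-10,0,0,0.2],[0,-20,0,0,0.2],[0,-30,0,0,0.2],[0,-30,0,0,0.2],[0,-30,0,0,0.2],[0,-30,0,0,0.2],[0,-30,0,0,0.2],[0,-15,0,0,0.2],[0,0,0,0,0.2],[0,0,0,0,0.2]]]'
python3 - <<'E'
from h import *
g=grab("top");t=grab("scene");state()
m=np.array([.9964,-.0847,0]);F=np.array([.4935,-.0648,0])
C=F+.0875*m
im=g["pixels"].astype(int).sum(2)//3
print("front pin tip",np.round(proj(g,F+[0,0,.092]),1));u,v=map(int,np.round(proj(g,F+[0,0,.09])))
print(u-9,v-12);print(im[v-12:v+9,u-9:u+10])
# block front/rear top edges in scene and top, profile along bar axis at home height .110
for n,G in(("top",g),("scene",t)):
    I=G["pixels"].astype(float).sum(2)/3
    for z in(.110,):
        k=np.arange(-84,85,3);vals=[]
        for a in k:
            q=proj(G,C+a/1000*m+[0,0,z]+.007*np.array([.0847,.9964,0]));vals.append(int(cv2.getRectSubPix(I.astype(np.float32),(1,1),tuple(map(float,q)))[0,0]))
        print(n,list(zip(k.tolist(),vals)))
    # cross profile at a=-60
    for a in(-60,0,60):
        print(n,a,[int(cv2.getRectSubPix(I.astype(np.float32),(1,1),tuple(map(float,proj(G,C+a/1000*m+[0,0,.110]+b/1000*np.array([.0847,.9964,0])))))[0,0]) for b in range(-24,25,2)])
H=np.array([.587,.0085,.122])+.137*m+.295*(-np.cos(.9)*m+np.sin(.9)*np.array([0,0,1]))
u,v=map(int,np.round(proj(t,H)));print("handle col profile",v-6,(t["pixels"].astype(int).sum(2)//3)[v-6:v+7,u-12])
E
```

```text
time: 17.6
position: [0.4734, -0.2602, 0.1199]
tool_rot: [-0.134, -3.137, -0.0]
ft_force: [-0.5, 0.0, 0.2]
grip_width: 0.4
grip_force: 0.0
t 17.7 p [ 0.4745 -0.2578  0.12  ] toolx [-0.997  0.081  0.001] tooly [0.081 0.997 0.001] toolz [-0.001  0.001 -1.   ] F [ 0.6 -0.6 -0.2] g 0.401 0.0
front pin tip [311.7 240.6]
303 229
[[ 87  86  87  87  80  64  49  65  96 118 115  87  55  48  63  79  86  88
   88]
 [ 86  87  86  87  80  63  50  68 102 120 115  85  53  50  66  81  87  88
   88]
 [ 86  87  86  86  78  62  50  72 106 120 110  80  51  52  69  82  87  87
   89]
 [ 86  86  86  85  77  59  50  76 108 119 106  77  50  53  71  83  87  88
   88]
 [ 86  86  86  84  74  59  53  77 108 119 103  72  49  54  73  83  87  88
   87]
 [ 87  87  86  83  76  65  64  85 111 118  99  71  52  58  75  85  86  87
   87]
 [ 87  86  87  86  84  83  87 100 115 117 100  78  69  72  79  86  87  86
   87]
 [ 87  87  87  88  92 100 105 112 118 117 107  97  92  89  88  88  87  87
   87]
 [ 86  87  88  87  95 106 113 116 117 117 113 110 108 100  93  89  89  88
   88]
 [ 86  86  88  88  97 109 113 112 111 109 111 
[... 2346 characters left out ...]
27, 167), (30, 165), (33, 167), (36, 167), (39, 165), (42, 162), (45, 166), (48, 170), (51, 170), (54, 168), (57, 164), (60, 166), (63, 167), (66, 167), (69, 164), (72, 163), (75, 161), (78, 160), (81, 159), (84, 159)]
scene -60 [168, 172, 175, 177, 177, 175, 172, 165, 164, 166, 175, 184, 189, 187, 181, 169, 162, 160, 163, 168, 176, 180, 181, 179, 177]
scene 0 [161, 161, 161, 161, 164, 168, 173, 170, 171, 174, 188, 201, 204, 200, 191, 174, 164, 161, 161, 163, 167, 173, 178, 179, 181]
scene 60 [177, 179, 178, 179, 179, 178, 174, 169, 162, 170, 183, 200, 204, 200, 187, 173, 162, 161, 162, 165, 173, 177, 177, 177, 178]
handle col profile 108 [111 110 111 147 157 134 107  92 109 110 110 176 180]
```

```bash
python3 - <<'E'
from h import *
t=grab("scene");I=(t["pixels"].astype(np.float32).sum(2)/3)
m=np.array([.9964,-.0847,0]);n=np.array([.0847,.9964,0]);C=np.array([.4935,-.0648,0])+.0875*m
for b in(0,.002):
  for r in(range(-90,-54,2),range(55,92,2)):
    print(b,[(a,int(cv2.getRectSubPix(I,(1,1),tuple(map(float,proj(t,C+a/1000*m+b*n+[0,0,.110]))))[0,0])) for a in r])
E
```

```text
0 [(-90, 178), (-88, 178), (-86, 178), (-84, 179), (-82, 179), (-80, 180), (-78, 184), (-76, 186), (-74, 189), (-72, 189), (-70, 189), (-68, 190), (-66, 190), (-64, 191), (-62, 191), (-60, 190), (-58, 189), (-56, 188)]
0 [(55, 204), (57, 204), (59, 204), (61, 204), (63, 204), (65, 205), (67, 205), (69, 203), (71, 196), (73, 182), (75, 169), (77, 165), (79, 162), (81, 159), (83, 159), (85, 159), (87, 170), (89, 186), (91, 199)]
0.002 [(-90, 178), (-88, 179), (-86, 178), (-84, 178), (-82, 178), (-80, 179), (-78, 182), (-76, 185), (-74, 188), (-72, 187), (-70, 187), (-68, 186), (-66, 187), (-64, 187), (-62, 187), (-60, 187), (-58, 187), (-56, 187)]
0.002 [(55, 200), (57, 199), (59, 200), (61, 200), (63, 200), (65, 200), (67, 200), (69, 201), (71, 193), (73, 180), (75, 168), (77, 165), (79, 161), (81, 159), (83, 159), (85, 159), (87, 173), (89, 188), (91, 196)]
```

The rear block edge appears at 73 mm, exactly where it should be at home height. The front is confirmed by the contact height. Handing in.

```bash
python3 -c "
from bench import job
print(job.close_job())"
```

```text
the job is handed in; nothing more can be done
None
```

The lid is open on its stop, the sealing bar sits on both pins with camera and contact checks agreeing it is level and home, and the arm is clear; the job was handed in at about 18 s of the 72 s, with no result returned.

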